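# Hold the spring clip gaping over the seated turn-order card

## Robot

A 7-joint arm with a two-finger parallel gripper is mounted at the origin on the work surface. World frame = base frame: x ahead of the robot, y to its left, z up, the work surface at z = 0. Lengths are in m, angles in rad, forces in N, time in s.
With the tool pointing down it reaches from about 0.4 to 0.925 m from the base axis. Payload 4.1 kg.
Tool frame: the origin (TCP) lies at the very end of the fingers, on their centre line; the grasp point (between the pads) lies 19 mm behind it; z points along the fingers, y is the line along which they close (so a half turn about z gives the same grasp; the last joint's range is limited). The gripper opens to 85 mm and grips with 20 to 120 N. Pads are 22 mm wide; open, the fingers measure 114 mm over their backs; the gripper's body (76 mm by 85 mm) begins 54 mm behind the grasp point. The pads swing forward as they close: fully open they stand 13 mm farther back than shut.
Start: joints at [-1.367, 0.398, 0.045, 1.537, -0.019, 1.207, -0.051], TCP at [0.194, 0.62, 0.231] pointing down, gripper open.
Joint ranges: [-2.82, 2.82], [-0.49, 2.23], [-1.37, 1.46], [0, 2.46], [-1.36, 4.5], [0.23, 2], [-2.94, 2.94]. Speed limits (rad/s): [2.57, 2.57, 3.14, 3.14, 3.14, 3.14, 3.14].

## Interface

Orientations are given as a unit quaternion [x, y, z, w].
In Python, from plant import robot gives the robot as it stands.
- The arm moves only by the shell command python3 -m crank 'ROWS' [OPENING]. ROWS is a JSON object of lists of equal length, an entry for each row: "linear": the shift along the tool's x, y, z in units of 12 cm (1.0 is 12 cm), a list of three; "angular": the turn, a rotation vector about the tool's x, y, z in units of pi/4 rad (1.0 is pi/4 rad), a list of three. A call has 1 to 5 rows; each row is the pose to reach, as a shift and turn from the pose commanded when the call began, along the tool's axes at that moment; what a row does not reach only later rows make up. A row lasts 1/8 s, in which the tool goes at most 62.5 mm and 10.7 degrees, less where a joint would pass 70% of its speed; a pose out of reach is approached as far as the arm can. A call with a number of a shift or a turn outside -1 to 1 is refused whole. A call with a gripper value outside its range is refused whole. OPENING is the opening, from 0 (shut) to 1 (fully open), set as the call begins (- or left out, the last holds). The fingers move at their own pace and stop on an object; the grip force is fixed at half the most. Time passes only in rows, so rows that repeat a pose let the fingers close. It gives the time, the measured TCP pose, the force, the opening and the grip force at its end, in the units of the state.
- robot.sense(): the state, without advancing time (a new reading comes with each control period).
- robot.grab_frame(name): name is "scene" or "side" or "wrist"; returns a dict with "color" (420x560x3 uint8, blue, green, red), "z_map" (420x560 float32, m along the optical axis (not along the pixel's ray), 0 where there is no reading), "fx", "fy", "cx", "cy" (pixels), "dist_coeffs" ([k1, k2, p1, p2, k3] as OpenCV has them; the pictures are not rectified), "eye" and "rotation" of the camera in the world; the wrist camera has in their place "T_tool_cam" (4x4, takes a point from camera to tool coordinates, whose origin is the TCP and whose axes are the flange's). Camera axes: x right, y down, z forward; pixel columns grow to the right and rows downward; lengths in m; the calibration is good to about 2 mm. A picture is of the moment at which its call begins: read the wrist's pose just before it.
- robot.job_done(): hands the job in; it is judged then, once.
The state is a dict: "clock": time; "joint_positions": joint angles; "qvel": joint speeds; "tau": joint torques, N m; "ee_pos": TCP position; "tool_rot": TCP orientation; "force": force on the tool from outside, world axes, zero at the start; "moment": the same for the moment, N m; "opening": finger opening in m; "gripper_force": force on a finger pad.
Only numpy, scipy, OpenCV 4.12 (cv2) and the standard library are available. Lean on these libraries where they do the work, as an engineer would, in place of code of your own. Each camera call takes 0.05 s, during which the arm holds its last target. There are 200 camera calls.

## Task

Take the turn-order card out of its low beech rack and slide it fully home, upright, into the narrow slot of the walnut vault, and let it go. Then squeeze the levers of the big spring clip on the peg rail, lift it off, and hold it wide open astride the middle of the card's top edge, one jaw well down on either side and nothing touching the card, so that a player can slip a name tag in. Finish while still squeezing and holding the clip there, and leave the die, bell, token and lantern where they are.

Things in the scene. Friction and masses are not known exactly. Their poses are not given: they have to be found in the camera images.
- card: Stiff turn-order card of plywood with ruled paper faces: 8 mm thick (own x), 80 mm wide (own y), 100 mm tall (own z), 40 to 85 g, same both ways round. Origin: centre of its lower edge. It starts upright and loose in the slot of the rack, its lower edge 8 mm above the table, its top 80 mm above the rack.
- rack: Low beech block fixed to the table, 60 mm (own x) by 100 mm (own y), 28 mm high; in its top a loose slot for the card, 12 by 84 mm and 20 mm deep, long side along own y. Origin: centre of its underside, on the table.
- vault: Walnut vault block fixed to the table, 60 (own x) by 120 mm (own y), 45 mm high; in the middle of its top a close-fitting slot 10 mm (own x) by 82 mm (own y), 35 mm deep, slightly chamfered. Origin: centre of its underside. The card is home with its origin 10 mm above the vault's and its top edge 110 mm above the table; either way round will do.
- vault_mouth (a point): Centre of the vault's slot at its top face, 45 mm above the table; same axes as the vault.
- rail: Wooden peg rail fixed to the table: upright board 10 mm thick (own x), 200 mm long (own y), 65 mm high, on a foot 50 mm wide; four round beech pegs, 10 mm thick, 30 mm long, stick out level to own +x, 22 mm above the table. Origin: centre of its underside. The clip starts biting the board's top edge, tip centres 20 mm below that edge.
- clip: Big steel spring clip, about 70 g, jaws down, levers up, 30 mm wide along own y, alike both ways round. Origin: middle of the spring coil (12 mm thick) between the arms; own z up, own x from jaw b to jaw a. Flat levers reach 45 mm above the origin, jaws 42 mm below. Lever ends 50 mm over their outer faces on the rail; fully squeezed the levers are parallel, 31 mm over all.
- clip_jaw_a (a joint): Angle of jaw a (rad): 0 shut, about 0.1 on the rail, 0.3 squeezed fully open at its stop, when the jaws gape 26 mm. It hinges 9 mm beside the clip's origin. Full squeeze takes about 13 N on the levers 27 mm above the origin; let go, the clip snaps shut.
- clip_jaw_b (a joint): Angle of jaw b (rad), equal to that of jaw a: 0 shut, 0.3 fully squeezed open (stop).
- tip_a (a point): Centre of the 5 mm rolled tip of jaw a (the jaw towards the clip's +x), 40 mm below the clip's origin; middle of its 30 mm width.
- tip_b (a point): Centre of the 5 mm rolled tip of jaw b (towards the clip's -x), likewise.
- die: Bystander: lime-green polyhedral die, 30 mm wide, 24 mm high. Origin: centre of its underside.
- bell: Bystander: small brass hand bell, 56 mm wide and 56 mm high. Origin: centre of its underside.
- token: Bystander: slate-grey round stone token, 32 mm wide, 8 mm thick. Origin: centre of its underside.
- lantern: Bystander: steel lantern miniature, 28 mm wide, 47 mm high. Origin: centre of its underside.
Things that resemble listed ones, but are neither listed nor needed, are in the scene too. There is more than one size of the card; the job needs the smallest.

How it is judged:
By the outcome, as a careful person would: the job done as asked, in the order asked, and still so for the second after the job is handed in, while the arm keeps its last pose, push and grip.
It also fails if it takes over 64 s, if anything falls off the work surface, if the arm or the gripper's body presses on something with over 40 N, if the wrist force passes 120 N, or if a joint passes its speed limit or range.

## Working session

There is one attempt and no reset: what is moved stays moved. The work goes in short steps, Python scripts to look and compute and a shell command to move; the robot and the scene stay as the last step left them, time stands still between calls to the robot, and variables do not carry over. Pictures are saved under pics/ and viewed, at most 10 in all, crops included, and the job is handed in when it is done.

```bash
ls; mkdir -p pics
python3 - <<'E'
from plant import robot
import cv2,numpy as np,pickle
s=robot.sense(); print(s)
d={}
for n in("scene","side","wrist"):
    f=robot.grab_frame(n); d[n]=f
    print(n,{k:v for k,v in f.items() if k not in("color","z_map")})
pickle.dump((s,d),open("f0.pkl","wb"))
cv2.imwrite("pics/scene0.png",cv2.resize(d["scene"]["color"],(800,600)))
cv2.imwrite("pics/side0.png",cv2.resize(d["side"]["color"],(800,600)))
E
```

```text
pics
{'clock': 0.0, 'joint_positions': array([-1.36698919,  0.39921207,  0.04502316,  1.53788234, -0.01867319,
        1.2068976 , -0.05069665]), 'qvel': array([ 6.93414082e-05,  9.60724275e-04,  3.33758813e-04, -6.23301199e-04,
       -1.00820824e-03,  1.52591599e-04,  5.33777377e-04]), 'tau': array([ 5.23779079e-05, -4.75113952e+01,  1.36480663e+00, -2.54220325e+01,
        1.16697300e-02,  9.55291092e-03, -1.03244696e-05]), 'ee_pos': array([0.19362239, 0.61982605, 0.23024925]), 'tool_rot': array([ 1.50759073e-01,  9.88570040e-01, -9.86786646e-04, -7.04704114e-05]), 'force': array([-0.13930151,  0.36391411, -0.51503941]), 'moment': array([-0.01996404,  0.01336277,  0.01639102]), 'gripper_force': 0.0, 'opening': 0.0854278036686312}
scene {'fx': 389.75262359951523, 'fy': 389.75262359951523, 'cx': 278.1744582266559, 'cy': 208.33307575684688, 'dist_coeffs': array([0.03663023, 0.        , 0.        , 0.        , 0.        ]), 'eye': array([0.96400602, 0.3168905 , 0.54692434]), 'rotation': array([ 0.37131814,  0.83579571, -0.36477065, -0.17467324])}
side {'fx': 396.1325436376798, 'fy': 396.1325436376798, 'cx': 275.30175356429606, 'cy': 199.71491922964898, 'dist_coeffs': array([-0.10328056,  0.        ,  0.        ,  0.        ,  0.        ]), 'eye': array([ 0.427007  , -0.53961739,  0.6437558 ]), 'rotation': array([ 0.91578192, -0.12597093,  0.05084132, -0.37800789])}
wrist {'fx': 325.4944555981586, 'fy': 325.4944555981586, 'cx': 278.4946972368858, 'cy': 209.37686224509696, 'dist_coeffs': array([-0.03541915,  0.        ,  0.        ,  0.        ,  0.        ]), 'T_tool_cam': array([[-8.36079121e-04, -9.49994228e-01, -3.12266341e-01,
         7.99735573e-02],
       [ 9.99999331e-01, -1.04389690e-03,  4.98348521e-04,
         7.69413419e-05],
       [-7.99402084e-04, -3.12265715e-01,  9.49994465e-01,
        -1.43566075e-01],
       [ 0.00000000e+00,  0.00000000e+00,  0.00000000e+00,
         1.00000000e+00]])}
```

View pics/scene0.png

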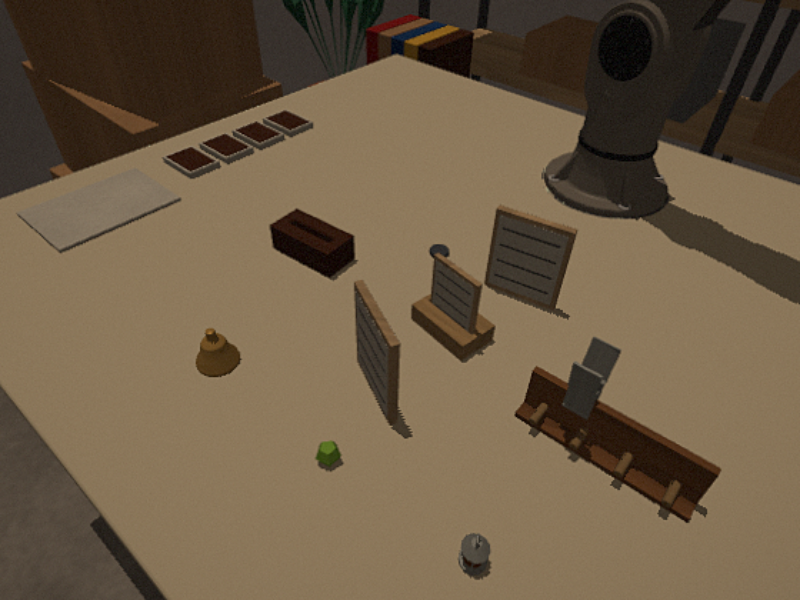

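View pics/side0.png

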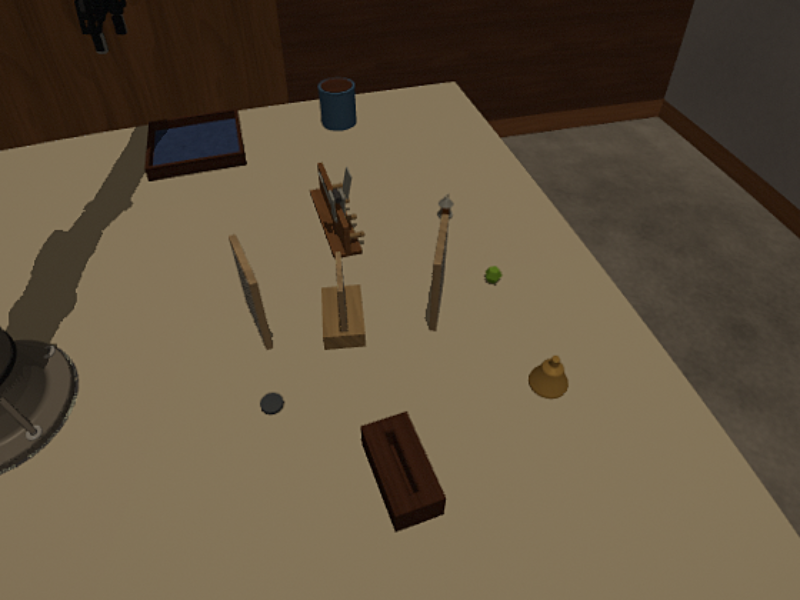

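The scene view shows the vault at (312,242), the small card in its rack at (452,300), oversized decoy cards at (530,257) and (377,350), and the rail with the clip at (590,380). The die is at (328,453), bell at (217,352), token at (439,250) and lantern at (475,553). The side view agrees: vault at (402,470), rack at (343,315), clip at (345,185).

```bash
cat > h.py <<'E'
import numpy as np,cv2,pickle
from scipy.spatial.transform import Rotation as R
def cloud(f,s=None):
    z=f["z_map"]; v,u=np.nonzero(z>0)
    K=np.array([[f["fx"],0,f["cx"]],[0,f["fy"],f["cy"]],[0,0,1]])
    n=cv2.undistortPoints(np.c_[u,v].astype(np.float64)[:,None],K,f["dist_coeffs"])[:,0]
    d=z[v,u][:,None]; p=np.c_[n,np.ones(len(n))]*d
    if "eye" in f: w=R.from_quat(f["rotation"]).apply(p)+f["eye"]
    else:
        T=f["T_tool_cam"]; p=p@T[:3,:3].T+T[:3,3]
        w=R.from_quat(s["tool_rot"]).apply(p)+s["ee_pos"]
    return w,f["color"][v,u],np.c_[u,v]
def rect(p):
    (c,wh,a)=cv2.minAreaRect(p[:,:2].astype(np.float32)); return np.round(c,4),np.round(wh,4),round(a,1)
E
python3 - <<'E'
from h import *
s,d=pickle.load(open("f0.pkl","rb"))
ims=[]
C={n:cloud(d[n],s) for n in d}
for n in("scene","side"):
    w,c,uv=C[n]
    t=w[(abs(w[:,2])<.02)&(w[:,0]>.2)&(w[:,0]<.9)&(abs(w[:,1])<.4)]; print(n,"table z",np.median(t[:,2]))
    m=(w[:,2]>.004)&(w[:,2]<.25)&(w[:,0]>.25)&(w[:,0]<1.0)&(abs(w[:,1])<.5)
    w=w[m]
    g=np.zeros((300,400),np.uint8); ij=((w[:,:2]+[-.2,.5])/.0025).astype(int); g[ij[:,0],ij[:,1]]=255
    k,l=cv2.connectedComponents(cv2.dilate(g,np.ones((3,3))))
    L=l[ij[:,0],ij[:,1]]
    for i in range(1,k):
        p=w[L==i]
        if len(p)>25: print(n,i,len(p),p.mean(0).round(3),rect(p),"z",np.percentile(p[:,2],[1,50,99]).round(3))
w,c,uv=C["wrist"]; print(len(w),w.min(0),w.max(0))
E
```

```text
scene table z -0.0005204605886591773
scene 1 90 [ 0.381 -0.095  0.007] (array([ 0.3796, -0.0953]), array([0.0283, 0.0304]), 22.2) z [0.004 0.007 0.009]
scene 2 3109 [0.385 0.057 0.077] (array([0.3818, 0.0539]), array([0.0148, 0.1085]), 11.4) z [0.006 0.079 0.136]
scene 3 1718 [ 0.527 -0.23   0.034] (array([ 0.5183, -0.2414]), array([0.0646, 0.1244]), 4.7) z [0.005 0.041 0.046]
scene 4 2366 [0.514 0.029 0.049] (array([0.5043, 0.0229]), array([0.1024, 0.0622]), 81.2) z [0.005 0.032 0.108]
scene 5 6691 [0.546 0.267 0.044] (array([0.5446, 0.2648]), array([0.0612, 0.2001]), 1.4) z [0.005 0.037 0.127]
scene 7 1927 [0.659 0.029 0.085] (array([0.6515, 0.0195]), array([0.1102, 0.0125]), 65.0) z [0.006 0.09  0.136]
scene 8 460 [0.741 0.228 0.026] (array([0.7378, 0.2268]), array([0.0264, 0.0266]), 17.6) z [0.004 0.03  0.046]
scene 9 672 [ 0.757 -0.153  0.024] (array([ 0.7552, -0.1563]), array([0.0405, 0.0524]), 70.8) z [0.005 0.022 0.055]
scene 10 228 [0.758 0.049 0.019] (array([0.756 , 0.0454]), array([0.0258, 0.0282]), 82.3) z [0.01  0.02  0.025]
side table z -4.8159463137853464e-05
side 1 18
[... 492 characters left out ...]
14]), array([0.0613, 0.1216]), 4.8) z [0.006 0.044 0.047]
side 12 1227 [0.538 0.235 0.04 ] (array([0.5437, 0.2644]), array([0.0596, 0.2036]), 2.8) z [0.005 0.025 0.127]
side 18 563 [ 0.641 -0.005  0.096] (array([0.651 , 0.0184]), array([0.1113, 0.0118]), 64.9) z [0.007 0.111 0.138]
side 21 558 [ 0.745 -0.171  0.024] (array([ 0.7461, -0.1678]), array([0.0398, 0.0523]), 40.7) z [0.005 0.021 0.055]
side 22 112 [0.736 0.223 0.025] (array([0.7361, 0.2236]), array([0.0181, 0.0258]), 60.3) z [0.004 0.029 0.048]
side 23 106 [0.754 0.043 0.018] (array([0.7562, 0.0442]), array([0.0234, 0.0258]), 67.0) z [0.004 0.018 0.025]
234283 [-0.09749795  0.11447386 -0.75722555] [1.76168055 1.52962167 0.32645311]
```

```bash
cat >> h.py <<'E'
def box(w,c,r): return w[(np.hypot(w[:,0]-c[0],w[:,1]-c[1])<r)]
def go(xyz,yaw,s=None):
    """yaw: world angle (deg) of tool y, tool down. prints shift/turn in move units"""
    if s is None:
        from plant import robot; s=robot.sense()
    Rt=R.from_quat(s["tool_rot"]); a=np.radians(yaw)
    y=np.array([np.cos(a),np.sin(a),0]); z=np.array([0,0,-1.]); x=np.cross(y,z)
    Rg=R.from_matrix(np.c_[x,y,z])
    print("t",round(s["clock"],2),"pos",s["ee_pos"].round(4),"yawY",np.degrees(np.arctan2(*Rt.apply([0,1,0])[1::-1])).round(2),"F",s["force"].round(1),"open",round(s["opening"],4),"q7",s["joint_positions"][6].round(2))
    print("lin",(Rt.inv().apply(np.array(xyz)-s["ee_pos"])/.12).round(3),"ang",((Rt.inv()*Rg).as_rotvec()/(np.pi/4)).round(3))
E
python3 - <<'E'
from h import *
s,d=pickle.load(open("f0.pkl","rb"))
W=[cloud(d[n])[0] for n in("scene","side")]
for n,w in zip(("scene","side"),W):
    p=box(w,(.504,.023),.075); t=p[p[:,2]>.05]; print(n,"card",rect(t),np.percentile(t[:,2],99.5)); t=p[(p[:,2]>.1)]; print(" top",rect(t)); t=p[(p[:,2]>.008)&(p[:,2]<.032)]; print(" rack",rect(t))
    p=box(w,(.518,-.241),.1); t=p[p[:,2]>.04]; print(" vault top",rect(t),np.median(t[:,2]))
    p=box(w,(.54,.265),.13); t=p[(p[:,2]>.05)&(p[:,2]<.068)]; print(" board",rect(t)); t=p[p[:,2]>.075]; print(" clip",rect(t),np.percentile(t[:,2],99.5)); t=p[p[:,2]>.115]; print(" levtop",rect(t))
a=np.vstack(W); p=box(a,(.54,.265),.13); t=p[(p[:,2]>.004)&(p[:,2]<.02)];print("foot",rect(t)); t=p[p[:,2]>.075]; print(" clip",rect(t)); t=p[p[:,2]>.115]; print(" levtop",rect(t))
p=box(a,(.504,.023),.075); t=p[p[:,2]>.05]; print("card",rect(t)); t=p[p[:,2]>.1]; print("cardtop",rect(t))
go((.504,.023,.2),-9,s)
E
```

```text
scene card (array([0.505 , 0.0224]), array([0.0806, 0.012 ]), 82.1) 0.1082055306753397
 top (array([0.5042, 0.0229]), array([0.0796, 0.0116]), 80.6)
 rack (array([0.5041, 0.023 ]), array([0.102 , 0.0624]), 80.8)
 vault top (array([ 0.518 , -0.2419]), array([0.0646, 0.1235]), 4.3) 0.04395033169332291
 board (array([0.5396, 0.2645]), array([0.0185, 0.1999]), 4.2)
 clip (array([0.5412, 0.2234]), array([0.0518, 0.031 ]), 2.4) 0.12869719518064315
 levtop (array([0.5412, 0.2234]), array([0.0518, 0.0308]), 2.4)
side card (array([0.5049, 0.0213]), array([0.082, 0.009]), 80.2) 0.11036391216609924
 top (array([0.5048, 0.0221]), array([0.0805, 0.0085]), 80.8)
 rack (array([0.5042, 0.0231]), array([0.104 , 0.0601]), 80.8)
 vault top (array([ 0.5185, -0.2412]), array([0.0611, 0.1213]), 4.9) 0.04485737407289686
 board (array([0.5373, 0.265 ]), array([0.0185, 0.2018]), 4.3)
 clip (array([0.5407, 0.2237]), array([0.0488, 0.0328]), 0.8) 0.1282851518464171
 levtop (array([0.5406, 0.2228]), array([0.0488, 0.0314]), 2.8)
foot (array([0.5613, 0.2656]), array([0.1087, 0.2013]), 5.7)
 clip (array([0.5413, 0.2229]), array([0.0517, 0.0329]), 3.6)
 levtop (array([0.5412, 0.2231]), array([0.0519, 0.0314]), 2.3)
card (array([0.5049, 0.0215]), array([0.0825, 0.012 ]), 82.1)
cardtop (array([0.5041, 0.0224]), array([0.0808, 0.0116]), 80.6)
t 0.0 pos [0.1936 0.6198 0.2302] yawY 72.66 F [-0.1  0.4 -0.5] open 0.0854 q7 -0.05
lin [-3.951 -3.976  0.261] ang [-0.002  0.002  1.815]
```

```bash
M="python3 -m crank"
for i in 1; do :; done
python3 -m crank '{"linear":[[-0.33,-0.33,0],[-0.66,-0.66,0],[-1,-1,0],[-1,-1,0]],"angular":[[0,0,0],[0,0,0],[0,0,0],[0,0,0]]}' 1
python3 -m crank '{"linear":[[-0.33,-0.33,0],[-0.66,-0.66,0],[-1,-1,0],[-1,-1,0]],"angular":[[0,0,0],[0,0,0],[0,0,0],[0,0,0]]}'
python3 -m crank '{"linear":[[-0.33,-0.33,0],[-0.66,-0.66,0],[-1,-1,0],[-1,-1,0]],"angular":[[0,0,0],[0,0,0],[0,0,0],[0,0,0]]}'
python3 -m crank '{"linear":[[-0.32,-0.32,0],[-0.64,-0.64,0],[-0.95,-0.97,0],[-0.95,-0.97,0]],"angular":[[0,0,0],[0,0,0],[0,0,0],[0,0,0]]}'
python3 -m crank '{"linear":[[0,0,0],[0,0,0],[0,0,0],[0,0,0],[0,0,0]],"angular":[[0,0,0.23],[0,0,0.46],[0,0,0.69],[0,0,0.9],[0,0,0.9]]}'
python3 -m crank '{"linear":[[0,0,0],[0,0,0],[0,0,0],[0,0,0.1],[0,0,0.1]],"angular":[[0,0,0.23],[0,0,0.46],[0,0,0.69],[0,0,0.91],[0,0,0.91]]}'
python3 - <<'E'
from h import *
go((.504,.023,.2),-9)
E
```

```text
clock: 0.65
ee_pos: [0.2762, 0.4652, 0.2313]
tool_rot: [0.155, 0.988, -0.001, 0.001]
force: [-0.2, 0.3, -0.4]
opening: 0.0852
gripper_force: 0.0
clock: 1.15
ee_pos: [0.3535, 0.3161, 0.2314]
tool_rot: [0.155, 0.988, -0.0, 0.0]
force: [-0.9, 2.2, 0.1]
opening: 0.0857
gripper_force: 0.0
clock: 1.65
ee_pos: [0.4319, 0.1666, 0.2315]
tool_rot: [0.154, 0.988, -0.0, 0.001]
force: [-0.3, 1.1, 0.8]
opening: 0.0849
gripper_force: 0.0
clock: 2.15
ee_pos: [0.5057, 0.0221, 0.2314]
tool_rot: [0.153, 0.988, -0.001, 0.001]
force: [-0.1, 0.3, -0.4]
opening: 0.0855
gripper_force: 0.0
clock: 2.78
ee_pos: [0.504, 0.0275, 0.231]
tool_rot: [0.481, 0.877, 0.0, -0.0]
force: [0.8, 0.4, -0.2]
opening: 0.0856
gripper_force: 0.0
clock: 3.4
ee_pos: [0.5035, 0.026, 0.2185]
tool_rot: [0.757, 0.653, -0.001, -0.001]
force: [0.1, 0.2, 0.4]
opening: 0.0856
gripper_force: 0.0
t 3.4 pos [0.5035 0.026  0.2185] yawY -8.44 F [0.1 0.2 0.4] open 0.0856 q7 -0.15
lin [-0.024  0.008  0.154] ang [-0.003  0.     0.013]
```

```bash
python3 -m crank '{"linear":[[0,0,0.1],[0,0,0.1]],"angular":[[0,0,0.01],[0,0,0.01]]}' | head -2
python3 - <<'E'
from h import *
from plant import robot
s=robot.sense(); f=robot.grab_frame("wrist"); pickle.dump((s,f),open("f1.pkl","wb"))
w,c,uv=cloud(f,s); 
p=box(w,(.504,.023),.075); t=p[p[:,2]>.05];print("card",rect(t)); t=p[(p[:,2]>.1)&(p[:,2]<.115)]; print("top",rect(t),len(t),np.median(t[:,2])); t=p[(p[:,2]>.02)&(p[:,2]<.035)]; print("rack",rect(t),np.median(t[:,2]))
go((.504,.023,.058),-9,s)
cv2.imwrite("pics/w1.png",f["color"])
E
```

```text
clock: 3.65
ee_pos: [0.5035, 0.0247, 0.2064]
card (array([0.5019, 0.0242]), array([0.0774, 0.1433]), 60.9)
top (array([0.5054, 0.0223]), array([0.0805, 0.0086]), 80.7) 1057 0.10874453001349497
rack (array([0.5047, 0.0226]), array([0.1011, 0.0602]), 80.7) 0.02892735010872388
t 3.65 pos [0.5035 0.0247 0.2064] yawY -9.12 F [ 0.2 -0.   0.5] open 0.0856 q7 -0.15
lin [-0.013  0.009  1.236] ang [-0.002  0.001 -0.003]
```

View pics/w1.png

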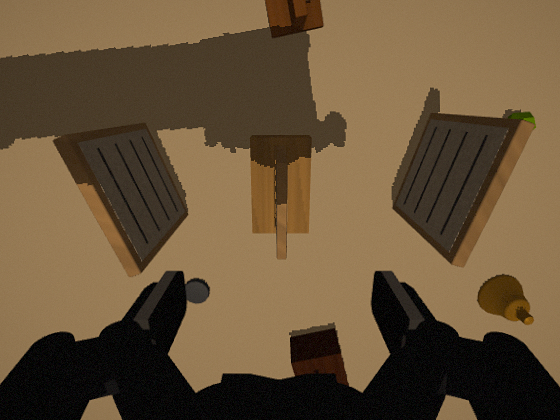

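The card's top edge runs from about (281,160) to (281,258), midway between the fingertips at (160,320) and (398,320). I'll descend and grip it.

```bash
python3 -m crank '{"linear":[[-0.018,0.017,0.4],[-0.018,0.017,0.8],[-0.018,0.017,0.9],[-0.018,0.017,0.9]],"angular":[[0,0,0.004],[0,0,0.004],[0,0,0.004],[0,0,0.004]]}' | head -3
python3 -m crank '{"linear":[[0,0,0.15],[0,0,0.337],[0,0,0.337]],"angular":[[0,0,0],[0,0,0],[0,0,0]]}' | head -4
python3 -m crank '{"linear":[[0,0,0],[0,0,0],[0,0,0],[0,0,0],[0,0,0]],"angular":[[0,0,0],[0,0,0],[0,0,0],[0,0,0],[0,0,0]]}' 0
python3 -m crank '{"linear":[[0,0,0],[0,0,0],[0,0,0],[0,0,0]],"angular":[[0,0,0],[0,0,0],[0,0,0],[0,0,0]]}'
python3 - <<'E'
from h import *
go((.505,.0223,.058),-9.3)
E
```

```text
clock: 4.2
ee_pos: [0.5062, 0.0218, 0.0996]
tool_rot: [0.763, 0.647, -0.0, 0.0]
clock: 4.58
ee_pos: [0.5052, 0.0221, 0.0581]
tool_rot: [0.763, 0.647, -0.001, -0.001]
force: [-0.3, 0.2, -0.0]
clock: 5.2
ee_pos: [0.5063, 0.022, 0.0592]
tool_rot: [0.763, 0.647, 0.0, 0.0]
force: [0.4, 0.2, 2.8]
opening: 0.0076
gripper_force: 58.8
clock: 5.7
ee_pos: [0.5063, 0.022, 0.0592]
tool_rot: [0.763, 0.647, 0.0, 0.0]
force: [-0.5, -0.9, 4.4]
opening: 0.0075
gripper_force: 59.2
t 5.7 pos [0.5063 0.022  0.0592] yawY -9.43 F [-0.5 -0.9  4.4] open 0.0075 q7 0.02
lin [ 0.001 -0.011  0.01 ] ang [ 0.001 -0.001 -0.003]
```

```bash
python3 -m crank '{"linear":[[0,0,-0.2],[0,0,-0.4],[0,0,-0.7],[0,0,-0.7]],"angular":[[0,0,0],[0,0,0],[0,0,0],[0,0,0]]}' | head -7
python3 -m crank '{"linear":[[-0.3,0.06,0],[-0.6,0.12,0],[-0.9,0.19,0],[-0.9,0.19,0]],"angular":[[0,0,0],[0,0,0],[0,0,0],[0,0,0]]}' | head -2
python3 -m crank '{"linear":[[-0.3,0.06,0],[-0.6,0.12,0],[-0.9,0.19,0],[-0.9,0.19,0]],"angular":[[0,0,-0.1],[0,0,-0.2],[0,0,-0.31],[0,0,-0.31]]}' | head -2
python3 - <<'E'
from h import *
go((.5184,-.2414,.139),4.6)
E
```

```text
clock: 6.2
ee_pos: [0.5072, 0.022, 0.1445]
tool_rot: [0.763, 0.647, 0.002, 0.001]
force: [0.3, -1.2, -0.9]
opening: 0.0073
gripper_force: 58.6
clock: 6.7
ee_pos: [0.5091, -0.0917, 0.1416]
clock: 7.2
ee_pos: [0.5142, -0.201, 0.1418]
t 7.2 pos [ 0.5142 -0.201   0.1418] yawY 4.27 F [-0.2  0.2 -0. ] open 0.0072 q7 0.63
lin [-0.338  0.01   0.024] ang [-0.002  0.001 -0.007]
```

```bash
python3 -m crank '{"linear":[[-0.17,0.01,0.02],[-0.338,0.01,0.02],[-0.338,0.01,0.02],[-0.338,0.01,0.02]],"angular":[[0,0,-0.007],[0,0,-0.007],[0,0,-0.007],[0,0,-0.007]]}' | head -2
cat > meas.py <<'E'
from h import *
from plant import robot
s=robot.sense(); go((.5184,-.2414,.139),4.6,s)
D={}
for n in("scene","side","wrist"):
    f=robot.grab_frame(n); D[n]=f
    w,c,uv=cloud(f,s); p=box(w,(.518,-.241),.09)
    b=c  # colours
    t=p[(p[:,2]>.038)&(p[:,2]<.049)]; print(n,"vault",rect(t),np.median(t[:,2]),len(t))
    q=s["ee_pos"][2]
    t=p[(p[:,2]>.07)&(p[:,2]<q-.005)]; 
    if len(t)>20: print(n,"card below fingers",rect(t),t[:,2].min().round(4),len(t))
    for a in(.085,.095,.105,.115,.125):
        t=p[(p[:,2]>a)&(p[:,2]<a+.01)]
        if len(t)>20: print("   ",a,rect(t))
pickle.dump((s,D),open("f2.pkl","wb"))
for n in D: cv2.imwrite(f"pics/{n}2.png",D[n]["color"])
E
python3 meas.py
```

```text
clock: 7.7
ee_pos: [0.5198, -0.2367, 0.1397]
t 7.7 pos [ 0.5198 -0.2367  0.1397] yawY 4.93 F [-0.3 -0.6 -0.7] open 0.0078 q7 0.71
lin [-0.038 -0.015  0.005] ang [-0.001 -0.003  0.007]
scene vault (array([ 0.5192, -0.2419]), array([0.0641, 0.1243]), 5.0) 0.04378567181930376 958
scene card below fingers (array([ 0.5235, -0.2357]), array([0.0095, 0.0826]), 10.7) 0.0873 579
    0.085 (array([ 0.5208, -0.236 ]), array([0.0079, 0.0814]), 6.5)
    0.095 (array([ 0.5236, -0.2354]), array([0.0087, 0.082 ]), 11.2)
    0.105 (array([ 0.5235, -0.2356]), array([0.0095, 0.081 ]), 10.8)
    0.115 (array([ 0.5234, -0.236 ]), array([0.0067, 0.0824]), 8.8)
    0.125 (array([ 0.5233, -0.2356]), array([0.0071, 0.0811]), 9.8)
side vault (array([ 0.5184, -0.2416]), array([0.0611, 0.1212]), 4.9) 0.04478296673083154 1800
side card below fingers (array([ 0.5162, -0.2456]), array([0.008 , 0.0652]), 12.2) 0.0892 258
    0.085 (array([ 0.5164, -0.2451]), array([0.0062, 0.0643]), 11.1)
    0.095 (array([ 0.5163, -0.2485]), array([0.0066, 0.0596]), 11.9)
    0.105 (array([ 0.5167, -0.2503]), array([0.0076, 0.0547]), 13.8)
    0.115 (array([ 0.5174, -0.257 ]), array([0.0069, 0.0426]), 15.5)
    0.125 (array([ 0.5175, -0.2592]), array([0.007 , 0.0376]), 17.3)
wrist vault (array([ 0.5182, -0.2352]), array([0.0602, 0.1086]), 4.7) 0.045560215803172974 7872
wrist card below fingers (array([ 0.5164, -0.1971]), array([0.008 , 0.0014]), 6.8) 0.0924 281
    0.095 (array([ 0.5164, -0.1971]), array([0.0079, 0.0013]), 6.4)
    0.105 (array([ 0.5164, -0.1971]), array([0.0077, 0.0012]), 5.3)
    0.115 (array([ 0.5164, -0.1969]), array([0.0074, 0.0007]), 6.9)
    0.125 (array([ 0.5165, -0.1972]), array([0.0079, 0.0013]), 6.8)
```

```bash
cat > fit.py <<'E'
from h import *
s,D=pickle.load(open("f2.pkl","rb"))
q=s["ee_pos"][2]; print(s["ee_pos"])
for n in D:
    w,c,uv=cloud(D[n],s); p=box(w,(.519,-.24),.085)
    t=p[(p[:,2]>q-.048)&(p[:,2]<q-.006)]
    if n!="wrist":
        # robust plane fit x = a + b*(y+.24) + g*(z)
        t=t[abs(t[:,0]-.52)<.015]; zc=q-.03
        A=np.c_[np.ones(len(t)),t[:,1]+.24,t[:,2]-zc]; m=np.ones(len(t),bool)
        for _ in range(15):
            k=np.linalg.lstsq(A[m],t[m,0],rcond=None)[0]; r=t[:,0]-A@k; m=abs(r)<.0015
        print(n,"face x@y=-.24",k[0].round(4),"yaw",np.degrees(np.arctan(-k[1])).round(2),"tilt deg",np.degrees(np.arctan(k[2])).round(2),"n",m.sum(),"of",len(t), "y range",np.percentile(t[m,1],[1,99]).round(4))
    # slot: dark depth points inside vault footprint below the top
    a=np.radians(4.8); e=np.array([np.cos(a),np.sin(a)]); h=np.array([-e[1],e[0]])
    d=p[:,:2]-[.5184,-.2416]; u=d@e; v=d@h
    i=(abs(u)<.012)&(abs(v)<.05)&(p[:,2]<.040)
    if i.sum()>5: print(n,"slot pts u",np.percentile(u[i],[1,50,99]).round(4),"v",np.percentile(v[i],[1,99]).round(4),i.sum(),"top",[ (np.percentile(u[(abs(p[:,2]-.045)<.004)&(abs(u)<.04)&(abs(v)<.06)],x)).round(4) for x in (.5,99.5)])
E
python3 fit.py
```

```text
[ 0.51983806 -0.2366874   0.13965107]
scene face x@y=-.24 0.5238 yaw 6.11 tilt deg 1.12 n 437 of 525 y range [-0.2759 -0.196 ]
scene slot pts u [-0.0075 -0.0055 -0.0008] v [-0.0416  0.0348] 79 top [np.float64(-0.0309), np.float64(0.0313)]
side face x@y=-.24 0.5154 yaw 6.07 tilt deg -0.43 n 186 of 233 y range [-0.2767 -0.2187]
side slot pts u [-0.0018  0.005   0.0058] v [-0.0329  0.0425] 257 top [np.float64(-0.0301), np.float64(0.0296)]
wrist slot pts u [-0.0046 -0.0011  0.0054] v [0.0228 0.0392] 148 top [np.float64(-0.0295), np.float64(0.0301)]
```

View pics/wrist2.png

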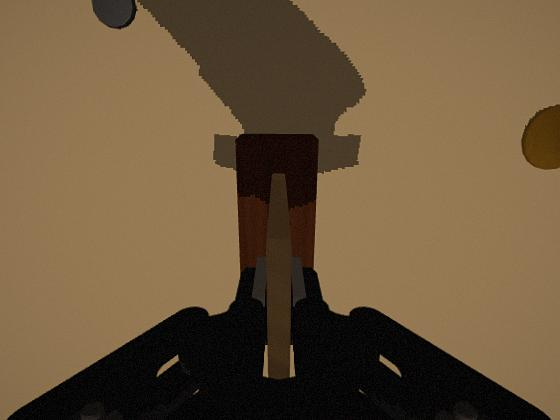

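Wrist view: the card's end face spans (279,175) to (278,378) and lies on the vault's centreline, whose top runs from column 237 to 318. I'll check the vault's yaw the same way.

Run:
```python
from h import *
_,D0=pickle.load(open("f0.pkl","rb")); s,D2=pickle.load(open("f2.pkl","rb"))
def fit(t,ax,c):
    o=1-ax; A=np.c_[np.ones(len(t)),t[:,o]-c]; m=np.ones(len(t),bool)
    for it in range(20):
        k=np.linalg.lstsq(A[m],t[m,ax],rcond=None)[0]; r=t[:,ax]-A@k; m=abs(r)<max(.0012,.006-.0006*it)
    return k,m
for D in(D0,D2):
  for n in("scene","side"):
    w=cloud(D[n])[0]; p=box(w,(.5184,-.2415),.085); p=p[(p[:,2]>.008)&(p[:,2]<.039)]
    sg=1 if n=="scene" else -1
    a=np.radians(4.8); e=np.array([np.cos(a),np.sin(a)]); h=np.array([-e[1],e[0]])
    d=p[:,:2]-[.5184,-.2415]; u=d@e;v=d@h
    t=p[(abs(u-sg*.03)<.005)&(abs(v)<.055)]
    if len(t)>30:
        k,m=fit(t,0,-.2415); print(n,"long face centre",(k[0]-sg*.03/np.cos(a)).round(4),"yaw",np.degrees(np.arctan(-k[1])).round(2),m.sum())
    for q in(1,-1):
        t=p[(abs(v-q*.06)<.005)&(abs(u)<.026)]
        if len(t)>30:
            k,m=fit(t,1,.5184); print(n,"end",q,"centre y",(k[0]-q*.06/np.cos(a)).round(4),"yaw",np.degrees(np.arctan(k[1])).round(2),m.sum())
```

```text
scene long face centre 0.5179 yaw 4.8 307
scene end 1 centre y -0.2415 yaw 4.72 163
side long face centre 0.5183 yaw 4.85 159
side end -1 centre y -0.2408 yaw 5.43 225
scene long face centre 0.518 yaw 4.99 325
scene end 1 centre y -0.2415 yaw 5.08 161
side long face centre 0.5183 yaw 4.89 161
side end -1 centre y -0.2408 yaw 5.47 220
```

```bash
python3 -m crank '{"linear":[[-0.04,-0.012,0.1],[-0.04,-0.012,0.2],[-0.04,-0.012,0.28],[-0.04,-0.012,0.28],[-0.04,-0.012,0.28]],"angular":[[0,0,0.013],[0,0,0.013],[0,0,0.013],[0,0,0.013],[0,0,0.013]]}' | head -5
python3 meas.py | grep -v "^ "; python3 fit.py
```

```text
clock: 8.48
ee_pos: [0.519, -0.244, 0.1069]
tool_rot: [0.68, 0.733, 0.0, 0.0]
force: [0.4, -0.5, -1.6]
opening: 0.0073
t 8.47 pos [ 0.519  -0.244   0.1069] yawY 4.25 F [ 0.4 -0.5 -1.6] open 0.0073 q7 0.74
lin [ 0.022 -0.004 -0.268] ang [ 0.     0.    -0.008]
scene vault (array([ 0.5191, -0.2423]), array([0.0621, 0.1257]), 5.5) 0.043824519410915364 749
scene card below fingers (array([ 0.5224, -0.2433]), array([0.0092, 0.0838]), 9.2) 0.0701 362
side vault (array([ 0.5183, -0.2418]), array([0.061 , 0.1206]), 4.6) 0.04490945948006819 1541
side card below fingers (array([ 0.5158, -0.2582]), array([0.0085, 0.0552]), 13.7) 0.0701 154
wrist vault (array([ 0.5182, -0.2356]), array([0.0603, 0.1088]), 4.7) 0.045567027281698216 10152
wrist card below fingers (array([ 0.5161, -0.2044]), array([0.008 , 0.0016]), 6.6) 0.0701 227
[ 0.51902127 -0.24396033  0.1068926 ]
scene face x@y=-.24 0.522 yaw 4.78 tilt deg 0.69 n 398 of 470 y range [-0.2827 -0.2032]
scene slot pts u [-0.007  -0.0055 -0.0017] v [-0.042   0.0341] 87 top [np.float64(-0.0298), np.float64(0.0312)]
side face x@y=-.24 0.5141 yaw 4.92 tilt deg -0.47 n 157 of 199 y range [-0.2839 -0.2272]
side slot pts u [-0.0019  0.0032  0.0056] v [-0.036   0.0424] 105 top [np.float64(-0.0301), np.float64(0.03)]
wrist slot pts u [-0.0047 -0.0001  0.0054] v [0.025  0.0384] 178 top [np.float64(-0.0294), np.float64(0.0302)]
```

```bash
python3 -m crank '{"linear":[[0.015,0,0],[0.015,0,0.06],[0.015,0,0.1],[0.015,0,0.14],[0.015,0,0.14]],"angular":[[0,0,0],[0,0,0],[0,0,0],[0,0,0],[0,0,0]]}'
python3 -m crank '{"linear":[[0,0,0.03],[0,0,0.06],[0,0,0.06]],"angular":[[0,0,0],[0,0,0],[0,0,0]]}'
```

```text
clock: 9.25
ee_pos: [0.5185, -0.2419, 0.0895]
tool_rot: [0.68, 0.733, -0.0, -0.0]
force: [-0.4, 0.1, -0.9]
opening: 0.007
gripper_force: 58.5
clock: 9.62
ee_pos: [0.5185, -0.2419, 0.0825]
tool_rot: [0.68, 0.733, -0.0, -0.0]
force: [0.7, -0.6, -0.9]
opening: 0.007
gripper_force: 58.5
```

```bash
python3 -m crank '{"linear":[[0,0,0.04],[0,0,0.08],[0,0,0.12],[0,0,0.15],[0,0,0.15]],"angular":[[0,0,0],[0,0,0],[0,0,0],[0,0,0],[0,0,0]]}'
python3 -m crank '{"linear":[[0,0,0.015],[0,0,0.03],[0,0,0.03]],"angular":[[0,0,0],[0,0,0],[0,0,0]]}'
```

```text
clock: 10.25
ee_pos: [0.5185, -0.2419, 0.0644]
tool_rot: [0.68, 0.733, -0.0, -0.0]
force: [0.8, 0.2, -1.7]
opening: 0.0076
gripper_force: 58.5
clock: 10.62
ee_pos: [0.5188, -0.2421, 0.0613]
tool_rot: [0.68, 0.733, 0.0, 0.0]
force: [0.2, 0.8, -0.6]
opening: 0.007
gripper_force: 58.6
```

```bash
python3 -m crank '{"linear":[[0,0,0.008],[0,0,0.015],[0,0,0.015]],"angular":[[0,0,0],[0,0,0],[0,0,0]]}'|sed -n '2p;4p'
python3 -m crank '{"linear":[[0,0,0.008],[0,0,0.015],[0,0,0.015]],"angular":[[0,0,0],[0,0,0],[0,0,0]]}'|sed -n '2p;4p'
python3 - <<'E'
from h import *
from plant import robot
for n in("scene","side"):
    w=cloud(robot.grab_frame(n))[0]; p=box(w,(.5184,-.2415),.045); p=p[abs(p[:,0]-.518)<.012]
    e=p[(abs(p[:,1]+.2415)>.02)&(p[:,2]<.125)]; print(n,np.percentile(e[:,2],[90,98,99.5]).round(4))
E
```

```text
ee_pos: [0.519, -0.2421, 0.0612]
force: [-2.5, 2.6, 12.1]
ee_pos: [0.5191, -0.2421, 0.0611]
force: [-6.7, 5.9, 25.4]
scene [0.1045 0.109  0.11  ]
side [0.1098 0.111  0.1118]
```

```bash
python3 -m crank '{"linear":[[0,0,-0.015],[0,0,-0.015]],"angular":[[0,0,0],[0,0,0]]}'|sed -n '2p;4p'
python3 -m crank '{"linear":[[0,0,0],[0,0,0],[0,0,0],[0,0,0]],"angular":[[0,0,0],[0,0,0],[0,0,0],[0,0,0]]}' 1
python3 -m crank '{"linear":[[0,0,-0.3],[0,0,-0.6],[0,0,-1],[0,0,-1]],"angular":[[0,0,0],[0,0,0],[0,0,0],[0,0,0]]}'|head -2
python3 -m crank '{"linear":[[0,0,-0.2],[0,0,-0.3],[0,0,-0.3]],"angular":[[0,0,0],[0,0,0],[0,0,0]]}' |head -2
cat > card.py <<'E'
from h import *
from plant import robot
s=robot.sense()
for n in("scene","side","wrist"):
    f=robot.grab_frame(n); w=cloud(f,s)[0]; p=box(w,(.5184,-.2415),.06)
    t=p[(p[:,2]>.1)&(p[:,2]<.118)]; print(n,"top edge",rect(t),np.percentile(t[:,2],[50,99]).round(4)); t=p[(p[:,2]>.055)&(p[:,2]<.118)];
    if n!="wrist":
        t=t[abs(t[:,0]-.518)<.012]; A=np.c_[np.ones(len(t)),t[:,1]+.2415,t[:,2]-.08]; m=np.ones(len(t),bool)
        for _ in range(15):
            k=np.linalg.lstsq(A[m],t[m,0],rcond=None)[0]; m=abs(t[:,0]-A@k)<.0015
        print("  face x",k[0].round(4),"yaw,tilt",np.degrees(np.arctan([-k[1],k[2]])).round(2),"y",np.percentile(t[m,1],[1,99]).round(4))
go((.5412,.2232,.23),2.4,s)
E
python3 card.py
```

```text
ee_pos: [0.5192, -0.2422, 0.0612]
force: [-2.9, 2.7, 11.4]
clock: 12.22
ee_pos: [0.5187, -0.242, 0.0592]
tool_rot: [0.68, 0.733, -0.0, -0.0]
force: [0.7, 0.4, 0.3]
opening: 0.0791
gripper_force: 0.0
clock: 12.72
ee_pos: [0.5211, -0.2436, 0.1832]
clock: 13.1
ee_pos: [0.5189, -0.2421, 0.2155]
scene top edge (array([ 0.5192, -0.2425]), array([0.011 , 0.0854]), 5.7) [0.1069 0.1104]
  face x 0.5224 yaw,tilt [ 4.53 -0.2 ] y [-0.2819 -0.2014]
side top edge (array([ 0.5186, -0.2424]), array([0.0088, 0.0803]), 4.3) [0.1095 0.1121]
  face x 0.5148 yaw,tilt [4.56 0.83] y [-0.2822 -0.2044]
wrist top edge (array([ 0.5205, -0.2427]), array([0.0083, 0.0804]), 4.5) [0.1118 0.1134]
t 13.1 pos [ 0.5189 -0.2421  0.2155] yawY 4.26 F [ 0.1 -0.  -0.5] open 0.0852 q7 0.66
lin [ 3.853  0.473 -0.121] ang [0.001 0.    0.041]
```

```bash
python3 -m crank '{"linear":[[0.3,0.04,0],[0.64,0.08,0],[0.96,0.12,0],[0.96,0.12,0]],"angular":[[0,0,0],[0,0,0],[0,0,0],[0,0,0]]}'|head -2
python3 -m crank '{"linear":[[0.3,0.04,0],[0.64,0.08,0],[0.96,0.12,0],[0.96,0.12,0]],"angular":[[0,0,0],[0,0,0],[0,0,0],[0,0,0]]}'|head -2
python3 -m crank '{"linear":[[0.3,0.04,0],[0.64,0.08,0],[0.96,0.12,0],[0.96,0.12,0]],"angular":[[0,0,0],[0,0,0],[0,0,0],[0,0,0]]}'|head -2
python3 -m crank '{"linear":[[0.3,0.04,0],[0.64,0.08,0],[0.97,0.11,0],[0.97,0.11,0],[0.97,0.11,0]],"angular":[[0,0,0.04],[0,0,0.04],[0,0,0.04],[0,0,0.04],[0,0,0.04]]}'|head -2
cat > clip.py <<'E'
from h import *
from plant import robot
s=robot.sense(); D={}
for n in("scene","side","wrist"):
    f=robot.grab_frame(n); D[n]=f; w=cloud(f,s)[0]
    if n=="wrist": w=w[uv_ok] if 0 else w
    p=box(w,(.541,.223),.06)
    t=p[(p[:,2]>.08)&(p[:,2]<.14)]; print(n,"clip",rect(t),np.percentile(t[:,2],[50,99]).round(4))
    t=p[(p[:,2]>.121)&(p[:,2]<.14)]; 
    if len(t)>10: print("  tops",rect(t),len(t))
    t=box(w,(.54,.265),.13); t=t[(t[:,2]>.058)&(t[:,2]<.07)&(t[:,1]>.245)]
    if len(t)>10:print("  board top",rect(t),np.median(t[:,2]))
pickle.dump((s,D),open("f3.pkl","wb")); cv2.imwrite("pics/wclip.png",D["wrist"]["color"])
go((.5412,.2232,.093),2.4,s)
E
python3 clip.py
```

```text
clock: 13.75
ee_pos: [0.5247, -0.1218, 0.2142]
clock: 14.25
ee_pos: [0.5303, -0.0072, 0.2146]
clock: 14.75
ee_pos: [0.5362, 0.1079, 0.2148]
clock: 15.38
ee_pos: [0.5413, 0.2198, 0.2152]
scene clip (array([0.5412, 0.2234]), array([0.0505, 0.031 ]), 2.4) [0.1094 0.1284]
  tops (array([0.5411, 0.223 ]), array([0.0503, 0.0309]), 1.5) 210
  board top (array([0.5382, 0.3048]), array([0.0133, 0.119 ]), 2.3) 0.06390177800540142
side clip (array([0.5405, 0.2241]), array([0.0494, 0.0334]), 4.6) [0.0919 0.1279]
  tops (array([0.5405, 0.2241]), array([0.049 , 0.0311]), 1.7) 34
  board top (array([0.5364, 0.3159]), array([0.0101, 0.0942]), 2.6) 0.06368475426981268
wrist clip (array([0.5416, 0.2239]), array([0.0491, 0.0307]), 2.3) [0.0985 0.1296]
  tops (array([0.5416, 0.2239]), array([0.0491, 0.0304]), 2.3) 556
  board top (array([0.5381, 0.3048]), array([0.0097, 0.1197]), 2.5) 0.06556862929533311
t 15.38 pos [0.5413 0.2198 0.2152] yawY 2.27 F [-0.1  1.   0.1] open 0.0853 q7 -0.26
lin [0.031 0.    1.018] ang [-0.     0.003 -0.003]
```

View pics/wclip.png

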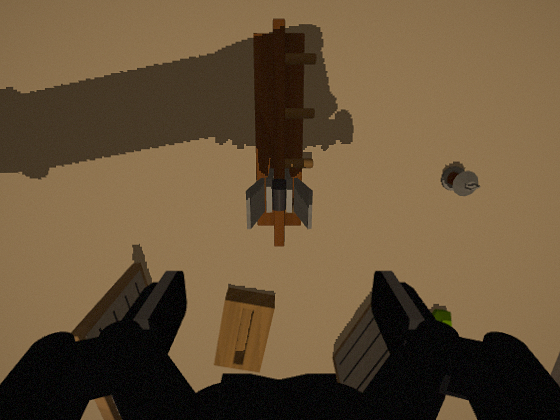

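Wrist view: the clip stands at (279,205), its levers at about columns 258 and 300, centred between the fingertips at (160,320) and (398,320). I'll descend and squeeze.

```bash
python3 -m crank '{"linear":[[0.03,0,0.3],[0.03,0,0.6],[0.03,0,0.8],[0.03,0,0.8]],"angular":[[0,0,0],[0,0,0],[0,0,0],[0,0,0]]}'|head -2
python3 -m crank '{"linear":[[0,0,0.1],[0,0,0.23],[0,0,0.23],[0,0,0.23]],"angular":[[0,0,0],[0,0,0],[0,0,0],[0,0,0]]}'|head -4
python3 -c "
from h import *
go((.5413,.2236,.091),2.4)"
```

```text
clock: 16.02
ee_pos: [0.5393, 0.2246, 0.1179]
clock: 16.52
ee_pos: [0.5408, 0.2265, 0.0921]
tool_rot: [0.692, 0.722, 0.0, 0.0]
force: [0.4, 0.4, 0.6]
t 16.52 pos [0.5408 0.2265 0.0921] yawY 2.45 F [0.4 0.4 0.6] open 0.0853 q7 -0.2
lin [-0.025  0.003  0.009] ang [ 0.001 -0.     0.001]
```

```bash
python3 -m crank '{"linear":[[-0.025,0.004,0.01],[-0.025,0.004,0.01],[-0.025,0.004,0.01]],"angular":[[0,0,0],[0,0,0],[0,0,0]]}'|head -2
python3 -m crank '{"linear":[[0,0,0],[0,0,0],[0,0,0],[0,0,0],[0,0,0]],"angular":[[0,0,0],[0,0,0],[0,0,0],[0,0,0],[0,0,0]]}' 0
python3 -m crank '{"linear":[[0,0,0],[0,0,0],[0,0,0],[0,0,0]],"angular":[[0,0,0],[0,0,0],[0,0,0],[0,0,0]]}'
```

```text
clock: 16.9
ee_pos: [0.5413, 0.2235, 0.0909]
clock: 17.52
ee_pos: [0.5411, 0.2235, 0.0906]
tool_rot: [0.692, 0.722, -0.0, -0.0]
force: [0.6, 0.1, -0.6]
opening: 0.0287
gripper_force: 66.1
clock: 18.02
ee_pos: [0.5412, 0.2235, 0.0907]
tool_rot: [0.692, 0.722, 0.0, -0.0]
force: [-0.2, -0.1, -1.4]
opening: 0.0286
gripper_force: 66.1
```

```bash
python3 -m crank '{"linear":[[0,0,-0.1],[0,0,-0.3],[0,0,-0.6],[0,0,-1],[0,0,-1]],"angular":[[0,0,0],[0,0,0],[0,0,0],[0,0,0],[0,0,0]]}'
cat > held.py <<'E'
from h import *
from plant import robot
s=robot.sense(); T=s["ee_pos"]; Rt=R.from_quat(s["tool_rot"]); D={}
for n in("scene","side","wrist"):
    f=robot.grab_frame(n); D[n]=f; w=cloud(f,s)[0]
    l=(w-T)@Rt.as_matrix()   # tool coords: x width, y closing, z down
    p=l[(abs(l[:,0])<.025)&(abs(l[:,1])<.04)&(l[:,2]>.012)&(l[:,2]<.06)]
    if len(p)>10:
        print(n,len(p),"x",np.percentile(p[:,0],[1,99]).round(4),"y",np.percentile(p[:,1],[1,99]).round(4),"z max",np.percentile(p[:,2],[99,99.8]).round(4))
        for y in(1,-1):
            q=p[(p[:,1]*y>0)&(p[:,2]>.035)]
            if len(q)>5: print("   jaw",y,"y",np.percentile(q[:,1],[2,50,98]).round(4),"x",np.percentile(q[:,0],[2,98]).round(4),"z",q[:,2].max().round(4),len(q))
pickle.dump((s,D),open("f4.pkl","wb"))
c=D["scene"]["color"]
K=D["scene"]; q=R.from_quat(K["rotation"]).inv().apply(T-K["eye"]); u=int(K["fx"]*q[0]/q[2]+K["cx"]); v=int(K["fy"]*q[1]/q[2]+K["cy"])
a=c[max(v-80,0):v+80,max(u-100,0):u+100]; cv2.imwrite("pics/held.png",cv2.resize(a,None,fx=3,fy=3))
go((.5186,-.242,.21),4.6,s)
E
python3 held.py
```

```text
clock: 18.65
ee_pos: [0.5443, 0.2242, 0.2159]
tool_rot: [0.692, 0.722, 0.005, 0.001]
force: [-0.4, 0.2, 0.3]
opening: 0.0287
gripper_force: 66.1
scene 703 x [-0.0151  0.0151] y [-0.0151  0.0187] z max [0.0526 0.0529]
   jaw 1 y [0.0128 0.0154 0.0188] x [-0.0149  0.015 ] z 0.0537 294
   jaw -1 y [-0.016  -0.0143 -0.0121] x [0.0116 0.0151] z 0.0515 27
side 140 x [-0.017   0.0148] y [-0.0211  0.0137] z max [0.0545 0.0552]
   jaw 1 y [0.0093 0.0112 0.0143] x [-0.0174  0.0142] z 0.0553 25
   jaw -1 y [-0.0213 -0.0184 -0.0148] x [-0.0156  0.015 ] z 0.0549 43
wrist 618 x [-0.0128  0.0158] y [-0.0179  0.0184] z max [0.0508 0.0516]
   jaw 1 y [0.0137 0.0166 0.0187] x [-0.0007  0.0156] z 0.0516 143
   jaw -1 y [-0.018  -0.0162 -0.013 ] x [-0.0007  0.0157] z 0.052 143
t 18.65 pos [0.5443 0.2242 0.2159] yawY 2.43 F [-0.4  0.2  0.3] open 0.0287 q7 -0.26
lin [-3.873 -0.379  0.028] ang [ 0.011 -0.005 -0.048]
```

View pics/held.png

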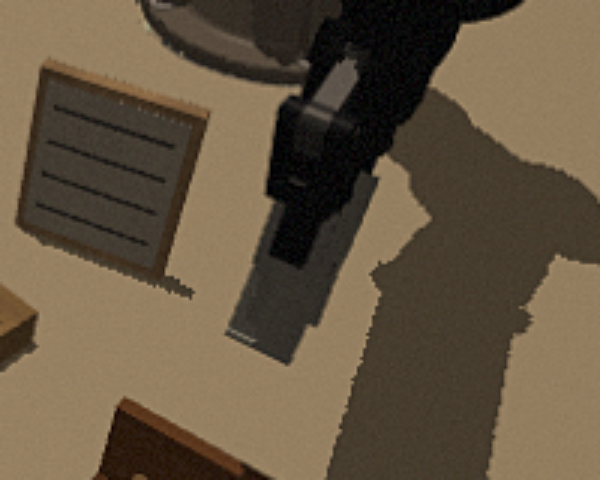

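The crop shows the clip hanging vertically in the fingers, its jaw plate spanning (230,335) to (290,360), clear of the rail. The clouds put the jaw tips at about ±15 mm either side of the centre plane, so it is wide open.

```bash
python3 -m crank '{"linear":[[-0.25,-0.02,0],[-0.6,-0.06,0],[-0.96,-0.094,0],[-0.96,-0.094,0]],"angular":[[0,0,0],[0,0,0],[0,0,0],[0,0,0]]}'|head -2
python3 -m crank '{"linear":[[-0.3,-0.03,0],[-0.6,-0.06,0],[-0.96,-0.094,0],[-0.96,-0.094,0]],"angular":[[0,0,0],[0,0,0],[0,0,0],[0,0,0]]}'|head -2
python3 -m crank '{"linear":[[-0.3,-0.03,0],[-0.6,-0.06,0],[-0.96,-0.094,0],[-0.96,-0.094,0]],"angular":[[0,0,0],[0,0,0],[0,0,0],[0,0,0]]}'|head -2
python3 -m crank '{"linear":[[-0.3,-0.03,0],[-0.6,-0.06,0],[-0.97,-0.095,0],[-0.97,-0.095,0],[-0.97,-0.095,0]],"angular":[[0,0,-0.045],[0,0,-0.045],[0,0,-0.045],[0,0,-0.045],[0,0,-0.045]]}'|head -2
python3 -m crank '{"linear":[[0,0,0],[0,0,0]],"angular":[[0,0,0],[0,0,0]]}'|sed -n '2p;5,6p'
sed -i 's/^a=c.*$//' held.py; python3 held.py; python3 card.py
```

```text
clock: 19.3
ee_pos: [0.5337, 0.1028, 0.2095]
clock: 19.8
ee_pos: [0.5274, -0.0112, 0.2098]
clock: 20.3
ee_pos: [0.5213, -0.1258, 0.21]
clock: 20.92
ee_pos: [0.5164, -0.2376, 0.2097]
ee_pos: [0.5163, -0.2385, 0.2105]
opening: 0.0292
gripper_force: 66.1
scene 403 x [-0.0165  0.0162] y [-0.0157  0.0195] z max [0.0532 0.0541]
   jaw 1 y [0.0124 0.0158 0.0197] x [-0.0155  0.0151] z 0.0534 115
   jaw -1 y [-0.0167 -0.0135 -0.0111] x [-0.0118  0.0166] z 0.0551 86
side 261 x [-0.015   0.0155] y [-0.0189  0.0166] z max [0.0523 0.0528]
   jaw 1 y [0.0117 0.0134 0.017 ] x [-0.015   0.0085] z 0.0526 42
   jaw -1 y [-0.0189 -0.0164 -0.0145] x [-0.0148  0.0155] z 0.0531 108
wrist 626 x [-0.0132  0.0158] y [-0.0178  0.0186] z max [0.051  0.0515]
   jaw 1 y [0.0136 0.0167 0.0187] x [-0.0005  0.0157] z 0.0516 144
   jaw -1 y [-0.0179 -0.0163 -0.0129] x [-0.0006  0.0157] z 0.0517 142
t 21.18 pos [ 0.5163 -0.2385  0.2105] yawY 4.62 F [-0.2  0.1 -0.9] open 0.0292 q7 0.66
lin [-0.031  0.017  0.004] ang [ 0.    -0.001  0.   ]
scene top edge (array([ 0.5191, -0.2415]), array([0.0108, 0.0815]), 5.3) [0.107  0.1102]
  face x 0.5228 yaw,tilt [5.02 0.28] y [-0.2812 -0.2016]
side top edge (array([ 0.5189, -0.2457]), array([0.0088, 0.0749]), 4.9) [0.1093 0.1119]
  face x 0.5147 yaw,tilt [4.58 0.65] y [-0.2824 -0.2047]
wrist top edge (array([ 0.5192, -0.2318]), array([0.0079, 0.0603]), 4.5) [0.1108 0.1123]
t 21.32 pos [ 0.5159 -0.2394  0.2106] yawY 4.53 F [ 0.2 -0.7 -0.6] open 0.0288 q7 0.66
lin [ 3.827  0.515 -0.16 ] ang [ 0.    -0.     0.047]
```

```bash
python3 -m crank '{"linear":[[-0.023,0.02,0.1],[-0.023,0.02,0.25],[-0.023,0.02,0.34],[-0.023,0.02,0.34],[-0.023,0.02,0.34]],"angular":[[0,0,0],[0,0,0],[0,0,0],[0,0,0],[0,0,0]]}'|head -2
python3 - <<'E'
from h import *
from plant import robot
s=robot.sense(); T=s["ee_pos"]; M=R.from_quat(s["tool_rot"]).as_matrix()
for n in("scene","side","wrist"):
    w=cloud(robot.grab_frame(n),s)[0]; l=(w-T)@M
    c=l[(w[:,2]>.06)&(w[:,2]<.109)&(abs(l[:,0])<.05)&(abs(l[:,1])<.03)]
    j=l[(w[:,2]>.119)&(l[:,2]>.035)&(abs(l[:,0])<.03)&(abs(l[:,1])<.04)]
    print(n,"card y",np.percentile(c[:,1],[1,50,99]).round(4),"x",np.percentile(c[:,0],[1,99]).round(4))
    for k in(1,-1):
        q=j[j[:,1]*k>0]; print("   jaw",k,np.percentile(q[:,1],[2,50,98]).round(4) if len(q)>5 else 0)
go((.5187,-.2418,.1315),4.6,s)
E
```

```text
clock: 22.1
ee_pos: [0.5185, -0.2428, 0.17]
scene card y [-0.0033  0.0041  0.0064] x [-0.039   0.0417]
   jaw 1 [0.0129 0.0156 0.0193]
   jaw -1 [-0.0163 -0.0143 -0.012 ]
side card y [-0.0044 -0.0036  0.0041] x [-0.0398  0.0122]
   jaw 1 [0.0121 0.0139 0.018 ]
   jaw -1 [-0.0185 -0.016  -0.0139]
wrist card y [-0.0036 -0.0008  0.0046] x [-0.0067  0.0408]
   jaw 1 [0.0135 0.0167 0.0187]
   jaw -1 [-0.0179 -0.0162 -0.0128]
t 22.1 pos [ 0.5185 -0.2428  0.17  ] yawY 4.47 F [ 0.2 -0.4 -0.9] open 0.0287 q7 0.7
lin [0.008 0.002 0.321] ang [ 0.     0.    -0.003]
```

The card is centred between the jaws to within 1 mm in all three views, so I'll lower the clip.

```bash
python3 -m crank '{"linear":[[0.008,0.001,0.08],[0.008,0.001,0.16],[0.008,0.001,0.24],[0.008,0.001,0.32],[0.008,0.001,0.32]],"angular":[[0,0,0],[0,0,0],[0,0,0],[0,0,0],[0,0,0]]}'
python3 -m crank '{"linear":[[0,0,0],[0,0,0],[0,0,0],[0,0,0]],"angular":[[0,0,0],[0,0,0],[0,0,0],[0,0,0]]}'
python3 - <<'E'
from h import *
from plant import robot
s=robot.sense(); T=s["ee_pos"]; M=R.from_quat(s["tool_rot"]).as_matrix(); ims=[]
for n in("scene","side","wrist"):
    f=robot.grab_frame(n); w,_,uv=cloud(f,s); l=(w-T)@M
    i=(w[:,2]>.06)&(w[:,2]<.109)&(l[:,0]>.018)&(l[:,0]<.045)&(abs(l[:,1])<.03) if n!="side" else (w[:,2]>.06)&(w[:,2]<.109)&(l[:,0]<-.018)&(l[:,0]>-.045)&(abs(l[:,1])<.03)
    print(n,"card y",np.percentile(l[i,1],[2,50,98]).round(4))
    j=(w[:,2]>.08)&(w[:,2]<.1)&(abs(l[:,0])<.016)&(abs(l[:,1])>.008)&(abs(l[:,1])<.03)
    for k in(1,-1):
        q=l[j&(l[:,1]*k>0)]; print("   jaw",k,np.percentile(q[:,1],[2,50,98]).round(4) if len(q)>5 else 0)
    u,v=(np.median(uv[i],0)).astype(int); h=50 if n!="wrist" else 100
    a=f["color"][max(v-h,0):v+h,max(u-h,0):u+h]; ims.append(cv2.resize(a,(260,260)))
cv2.imwrite("pics/final.png",np.hstack(ims))
go((.5187,-.2418,.1315),4.6,s)
E
```

```text
clock: 22.88
ee_pos: [0.5177, -0.2413, 0.1303]
tool_rot: [0.679, 0.734, -0.0, -0.001]
force: [-0.2, 0.5, -0.4]
opening: 0.0286
gripper_force: 66.1
clock: 23.38
ee_pos: [0.5185, -0.2416, 0.1316]
tool_rot: [0.679, 0.734, 0.0, 0.0]
force: [-0.1, 0.5, -0.7]
opening: 0.0289
gripper_force: 66.1
scene card y [-0.0033  0.0039  0.0056]
   jaw 1 [0.0115 0.0149 0.0186]
   jaw -1 0
side card y [-0.0044 -0.0035  0.0037]
   jaw 1 [0.0119 0.0141 0.0183]
   jaw -1 [-0.0186 -0.016  -0.0136]
wrist card y [-0.0027  0.0012  0.005 ]
   jaw 1 [0.013  0.0163 0.0187]
   jaw -1 [-0.018  -0.0153 -0.0123]
t 23.38 pos [ 0.5185 -0.2416  0.1316] yawY 4.48 F [-0.1  0.5 -0.7] open 0.0289 q7 0.73
lin [-0.002  0.001  0.001] ang [ 0.001 -0.    -0.003]
```

View pics/final.png

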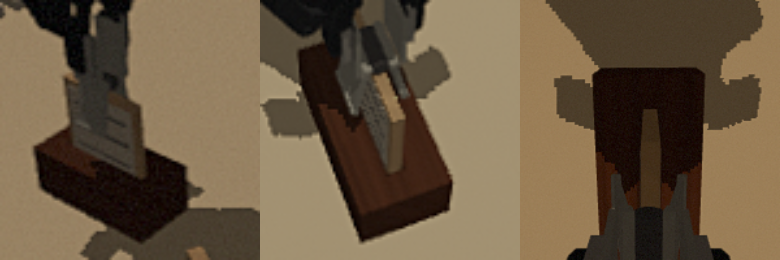

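The three crops show the card upright in the vault and the open clip astride the middle of its top edge. In the wrist crop the jaws at (617,195) and (682,195) flank the card at (650,150) with even gaps. The clouds give about 8–9 mm clearance per side. I'm handing it in.

```bash
python3 -c "
from plant import robot
print(robot.job_done())"
```

```text
the job is handed in; nothing more can be done
None
```

I handed the job in at about 23.5 s: the card is fully home and released in the vault, and the clip is held squeezed wide open astride the middle of its top edge, about 8–9 mm clear on each side, with the bystanders never approached.

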